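# Square up the small boxes in the corner guide

### The arm

A 7-joint arm with a two-finger parallel gripper is mounted at the origin on a cart in front of the work surface, level with it; the furniture and walls round the work are solid. World frame = base frame: x ahead of the robot, y to its left, z up, the work surface at z = 0. Lengths are in m, angles in rad, forces in N, time in s.
With the tool pointing down it reaches from about 0.425 to 0.925 m from the base axis. Payload 6.8 kg.
Tool frame: the origin (TCP) lies midway between the tips of the shut fingers; the grasp point (between the pads) lies 19 mm behind it; z points along the fingers, y is the line along which they close (so a half turn about z gives the same grasp; the last joint's range is limited). The gripper opens to 85 mm and grips with 20 to 120 N. Pads are 22 mm wide; open, the fingers measure 114 mm over their backs; the gripper's body (76 mm by 85 mm) begins 54 mm behind the grasp point. The pads swing forward as they close: fully open they stand 13 mm farther back than shut.
Start: joints at [1.166, 0.477, 0.022, 1.555, -0.011, 1.109, -0.083], TCP at [0.197, -0.646, 0.231] pointing down, gripper open.
Joint ranges: [-2.96, 2.96], [-0.34, 2.1], [-1.41, 1.46], [0.24, 2.44], [-1.37, 4.51], [0.17, 1.92], [-2.96, 2.96]. Speed limits (rad/s): [2.39, 2.39, 3.14, 3.14, 3.14, 3.14, 3.14].

### API

Orientations are given as a unit quaternion [w, x, y, z].
In Python, from station import bot, imaging gives the robot as it stands.
- The arm moves only by the tool move_arm, never from a script. Its argument "commands" is a list that holds one entry, the list of rows, each a list of 7 numbers: the shift along the tool's x, y, z in m, then the turn, a rotation vector about the tool's x, y, z in degrees, then the finger opening in m, from 0 to 0.0854. In form: [[[x, y, z, rx, ry, rz, grip], ...]]. A call has 1 to 20 rows; each row shifts and turns the commanded pose from where the row before left it, along the tool's axes as they then stand; what a row does not reach is not made up. A row lasts 1/8 s, in which the tool goes at most 62.5 mm and 10.7 degrees, less where a joint would pass 70% of its speed; a pose out of reach is approached as far as the arm can. A call is refused whole if a number of a shift passes 0.0625 or a number of a turn 10.7, either way. A call with a gripper value outside its range is refused whole. The fingers move at their own pace and stop on an object; "squeeze" is the grip in N (left out, the last holds). Time passes only in rows, so rows that do not move let the fingers close. It gives the time, the measured TCP pose, the force, the opening and the grip force at its end, in the units of the state.
- bot.get_obs(): the state, without advancing time (a new reading comes with each control period).
- imaging.read_camera(name): name is "scene" or "top" or "wrist"; returns the picture (480x640x3 uint8, red, green, blue); there is no depth.
- imaging.calibration(name): a dict with "intrinsics" (3x3 intrinsics, pixels), "extrinsics" (4x4, takes a point from camera to world coordinates); the wrist camera has in their place "mount" (4x4, takes a point from camera to tool coordinates, whose origin is the TCP and whose axes are the flange's). Camera axes: x right, y down, z forward; pixel columns grow to the right and rows downward; lengths in m; the calibration is good to about 2 mm. A picture is of the moment at which its call begins: read the wrist's pose just before it. calibration takes no time and is no camera call.
- bot.hand_in(): hands the job in; it is judged then, once.
The state is a dict: "t": time; "q": joint angles; "joint_vel": joint speeds; "joint_torque": joint torques, N m; "eef_pos": TCP position; "tool_rot": TCP orientation; "contact_force": force on the tool from outside, world axes, zero at the start; "torque": the same for the moment, N m; "gripper_width": opening from 0.0 (shut) to 1.0 (fully open); "grasp_force": force on a finger pad.
Only numpy, scipy, OpenCV 4.12 (cv2) and the standard library are available. Lean on these libraries where they do the work, as an engineer would, in place of code of your own. Each camera call takes 0.05 s, during which the arm holds its last target. There are 200 camera calls.

### The job

Slide the three matching small white boxes along the table into one tight, straight row in the metal corner guide: all of them flush against the long rail, longer sides touching each other, and the first one against the short stop at the rail's right-hand end. Keep the boxes flat on the table (slide them, do not lift them), and do not disturb the small white vial and the amber bottle standing near them.

Things in the scene. Friction and masses are not known exactly. Their poses are not given: they have to be found in the camera images.
- corner_guide: L-shaped aluminium bar guide fixed to the table, 12 mm thick, 14 mm high, screw heads 1.5 mm proud on top, yaw up to 0.1 rad. Origin: inside corner of the L at table level; x points away from the robot, y left along the long rail, z up. Long rail: front face is the plane x = 0, from y = 0 to 220 mm. Short stop: inner face is the plane y = 0, from the corner to x = -60 mm (towards the robot)
- row_middle (a point): point fixed to the guide where the centre of the middle box of the finished row belongs: x = -28 mm, y = 75 mm, z = 11 mm in the guide's frame; the other two centres belong 50 mm to either side along the rail, in any order. Fixed equipment stands beyond the work: low things up to 55 mm high at world y < -0.07 m, and bottles and trays at y > 0.36 m
- box_a_center (a point): one of three identical closed white cardboard boxes, 50 x 56 mm in plan, 22 mm high, 50 to 100 g, lying flat; the point is its centre, 11 mm up; x axis along the 50 mm length, y along the 56 mm length, z up. They start at the front of the table, the x axis within about 0.35 rad of the world y direction, at least 110 mm apart centre to centre
- box_b_center (a point): one of three identical closed white cardboard boxes, 50 x 56 mm in plan, 22 mm high, 50 to 100 g, lying flat; the point is its centre, 11 mm up; x axis along the 50 mm length, y along the 56 mm length, z up. They start at the front of the table, the x axis within about 0.35 rad of the world y direction, at least 110 mm apart centre to centre
- box_c_center (a point): one of three identical closed white cardboard boxes, 50 x 56 mm in plan, 22 mm high, 50 to 100 g, lying flat; the point is its centre, 11 mm up; x axis along the 50 mm length, y along the 56 mm length, z up. They start at the front of the table, the x axis within about 0.35 rad of the world y direction, at least 110 mm apart centre to centre
- small_vial_center (a point): bystander: small loose white bottle with a cap, 19 mm diameter, 46 mm high, standing near the front edge of the table; the point is its centre, 23 mm up. Leave it alone
- amber_bottle_center (a point): bystander: loose amber bottle with a dark cap, 28 mm diameter, 60 mm high, standing near the front edge of the table; the point is its centre, 30 mm up. Leave it alone

How it is judged:
At the end, for the whole second after the job is handed in: every box lies flat on the table with its centre 22 to 34 mm in front of the rail's face (28 mm is flush) and its 50 mm length parallel to the rail within 0.1 rad; every centre lies between 18 and 136 mm from the stop's inner face, so that all the gaps of the row together are at most about 11 mm (x of box_a_center in the frame of corner_guide between -0.034 and -0.022 m and y of box_a_center in the frame of corner_guide between 0.018 and 0.136 m and angle between the x axis of each of box_a_center, box_b_center, box_c_center and the y axis of corner_guide, either way round below 0.1 rad and height (world z) of each of box_a_center, box_b_center, box_c_center below 0.015 m and angle between each of box_a_center, box_b_center, box_c_center's own z axis and vertical below 0.1 rad and x of box_b_center in the frame of corner_guide between -0.034 and -0.022 m and y of box_b_center in the frame of corner_guide between 0.018 and 0.136 m and x of box_c_center in the frame of corner_guide between -0.034 and -0.022 m and y of box_c_center in the frame of corner_guide between 0.018 and 0.136 m); the robot touches nothing.
It fails at once if a box is lifted more than 14 mm off the table or tipped (height (world z) of any of box_a_center, box_b_center, box_c_center above 0.025 m or angle between any of box_a_center, box_b_center, box_c_center's own z axis and vertical above 0.4 rad).
It fails at once if the small vial or the amber bottle is pushed more than 20 mm or knocked over (distance of any of small_vial_center, amber_bottle_center from where it was at the start of the episode above 0.02 m or angle between any of small_vial_center, amber_bottle_center's own z axis and vertical above 0.4 rad).
It also fails if it takes over 61 s, if anything falls off the work surface, if the arm or the gripper's body presses on something with over 40 N, if the wrist force passes 120 N, or if a joint passes its speed limit or range.

## Working session

There is one attempt and no reset: what is moved stays moved. The work goes in short steps, Python scripts to look and compute and a tool call to move; the robot and the scene stay as the last step left them, time stands still between calls to the robot, and variables do not carry over. Pictures are saved under pics/ and viewed, at most 14 in all, crops included, and the job is handed in when it is done.

Besides the shell and the picture viewer there is one more tool, called after "Request:" by a JSON object that holds its "api" and its "payload", one argument or row to a line. move_arm: Moves the arm, as the interface text tells. Its arguments: {"type":"object","properties":{"commands":{"type":"array","items":{"type":"array","items":{"type":"array","items":{"type":"number"}}}},"squeeze":{"type":"number"}},"required":["commands"]}

```bash
mkdir -p pics; python3 - <<'E'
from station import bot, imaging
import cv2,numpy as np
o=bot.get_obs();print(o)
for n in("top","scene"):
    im=imaging.read_camera(n);cv2.imwrite(f"pics/{n}0.png",im[...,::-1])
    c=imaging.calibration(n);print(n,np.round(c["intrinsics"],2).tolist(),np.round(c["extrinsics"],4).tolist())
print(imaging.calibration("wrist"))
E
```

```text
{'t': 0.0, 'q': array([ 1.16587141,  0.47780071,  0.02232687,  1.55643712, -0.01149755,
        1.10931166, -0.08308384]), 'joint_vel': array([ 0.00163186, -0.00070964,  0.00147612, -0.00063772, -0.00067707,
        0.00155402, -0.00075075]), 'joint_torque': array([ 3.49924949e-05, -5.96446395e+01,  1.60808545e+00, -2.81197804e+01,
        1.24571190e-02,  9.37980367e-03, -1.18643561e-05]), 'eef_pos': array([ 0.19724829, -0.64492072,  0.23033112]), 'tool_rot': array([-8.92216148e-04,  9.89002929e-01,  1.47893102e-01, -2.00290108e-04]), 'contact_force': array([-0.6073987 , -0.82937398,  0.42650679]), 'torque': array([-0.00343671, -0.06163612,  0.02891059]), 'grasp_force': 0.0, 'gripper_width': 1.0010372197707225}
top [[502.21, 0.0, 316.72], [0.0, 502.21, 237.41], [0.0, 0.0, 1.0]] [[0.0174, -0.992, 0.1247, 0.3804], [-0.9991, -0.022, -0.0363, 0.1887], [0.0388, -0.1239, -0.9915, 0.8985], [0.0, 0.0, 0.0, 1.0]]
scene [[505.99, 0.0, 320.33], [0.0, 505.99, 246.75], [0.0, 0.0, 1.0]] [[-0.6101, -0.314, 0.7275, -0.1574], [-0.7922, 0.2618, -0.5513, 0.6598], [-0.0174, -0.9126, -0.4085, 0.3979], [0.0, 0.0, 0.0, 1.0]]
{'intrinsics': array([[351.82833513,   0.        , 315.61824646],
       [  0.        , 351.82833513, 239.79784698],
       [  0.        ,   0.        ,   1.        ]]), 'mount': array([[ 4.32101847e-04, -9.63149298e-01, -2.68966993e-01,
         6.77038369e-02],
       [ 9.99998015e-01, -1.06967140e-04,  1.98956128e-03,
         7.11315175e-04],
       [-1.94501518e-03, -2.68967319e-01,  9.63147340e-01,
        -1.42286417e-01],
       [ 0.00000000e+00,  0.00000000e+00,  0.00000000e+00,
         1.00000000e+00]])}
```

View pics/top0.png

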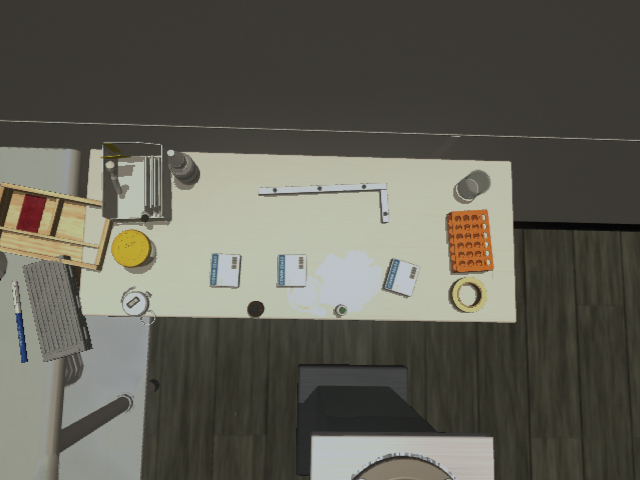

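View pics/scene0.png

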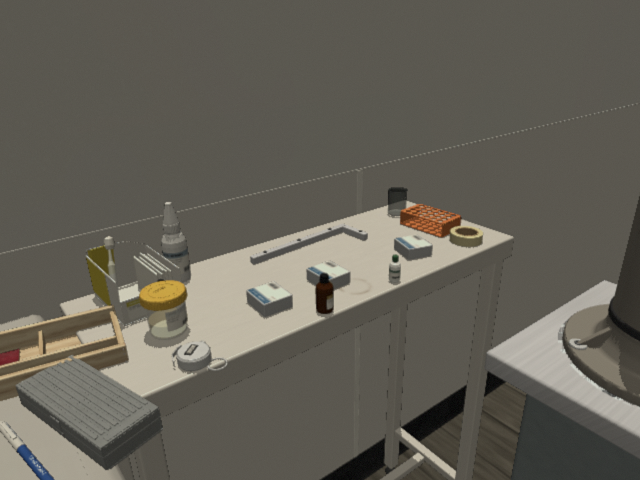

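The top view shows boxes near (225,270), (292,270) and (402,277). The amber bottle is at (256,309), the vial at (341,310), and the guide's inside corner at about (381,192). The scene view agrees with this.

```bash
cat > h.py <<'E'
import numpy as np,cv2
from scipy.spatial.transform import Rotation as R
from station import bot,imaging
def wpose():
    o=bot.get_obs();q=o["tool_rot"];T=np.eye(4);T[:3,:3]=R.from_quat([q[1],q[2],q[3],q[0]]).as_matrix();T[:3,3]=o["eef_pos"];return T
def look(n):
    T=wpose() if n=="wrist" else None
    im=imaging.read_camera(n);c=imaging.calibration(n)
    return im,c["intrinsics"],(T@c["mount"] if n=="wrist" else c["extrinsics"])
def ray(K,E,px,z):
    px=np.atleast_2d(np.asarray(px,float));d=np.c_[px,np.ones(len(px))]@np.linalg.inv(K).T@E[:3,:3].T
    return (E[:3,3]+d*((z-E[2,3])/d[:,2])[:,None])[:,:2]
def proj(K,E,P):
    p=(np.asarray(P)-E[:3,3])@E[:3,:3]@K.T;return p[...,:2]/p[...,2:]
def tool():
    T=wpose();return T[:3,3],np.degrees(np.arctan2(T[1,0],T[0,0]))
E
python3 - <<'E'
from h import *
im,K,E=look("top");im=im
print(im[270,232],im[270,295],im[277,405],im[230,300],im[230,200],im[270,214],im[190,290])
for p,z in(((225,270),.022),((292,270),.022),((402,277),.022),((341,310),.046),((256,309),.06)):print(p,ray(K,E,p,z).round(3))
for p in((381,192),(260,194),(386,219)):print(p,ray(K,E,p,0).round(3))
crop=cv2.resize(im[165:325,190:430],None,fx=3.3,fy=3.3,interpolation=cv2.INTER_CUBIC)
cv2.imwrite("pics/crop.png",crop[...,::-1])
E
```

```text
[188 195 200] [188 195 200] [188 194 200] [188 193 174] [188 192 173] [149 164 167] [187 193 196]
(225, 270) [[0.43  0.315]]
(292, 270) [[0.432 0.199]]
(402, 277) [[0.424 0.006]]
(341, 310) [[0.365 0.114]]
(256, 309) [[0.365 0.256]]
(381, 192) [[0.58  0.039]]
(260, 194) [[0.571 0.26 ]]
(386, 219) [[0.53 0.03]]
```

View pics/crop.png

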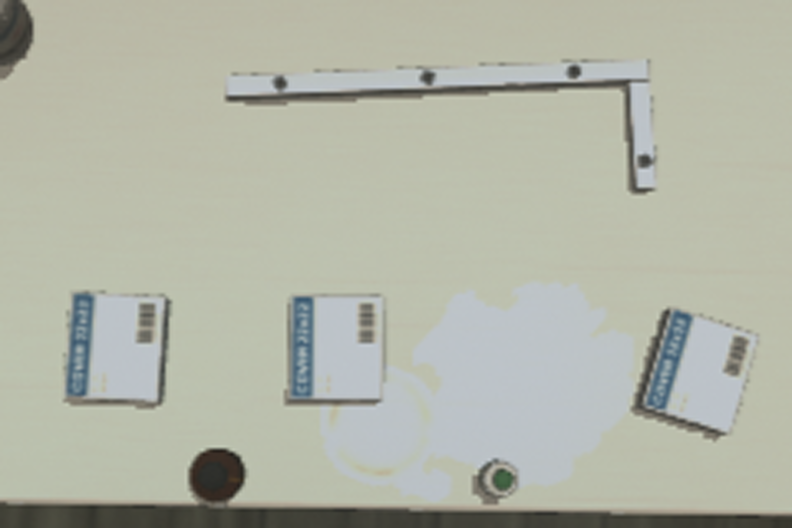

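The crop shows the guide and box outlines clearly. A glare or spill patch touches box 2, so I'll use picked corners for the boxes and a mask for the guide.

```bash
python3 - <<'E'
from h import *
im,K,E=look("top")
m=((im[...,2].astype(int)-im[...,0]>-1)&(im[...,2]>165)).astype(np.uint8)
g=m[178:228,252:394]
# rail front-top edge: last mask row per column
pts=[]
for u in range(268,372):
    r=np.where(m[178:205,u])[0]
    if len(r)>3: pts.append((u,178+r.max()+.5))
w=ray(K,E,pts,.014);p=np.polyfit(w[:,1],w[:,0],1)
res=w[:,0]-np.polyval(p,w[:,1]);k=abs(res)<.002;p=np.polyfit(w[k,1],w[k,0],1);print("rail x=a*y+b",p,"n",k.sum(),res.std())
pts=[]
for v in range(198,219):
    r=np.where(m[v,372:394])[0]
    if len(r)>2: pts.append((372+r.min()-.5,v))
w=ray(K,E,pts,.014);s=np.polyfit(w[:,0],w[:,1],1);print("stop",s,w.mean(0),np.median(w[:,1]))
yaw=-np.arctan(p[0]);R2=np.array([[np.cos(yaw),-np.sin(yaw)],[np.sin(yaw),np.cos(yaw)]])
x0=w.mean(0); d=R2[:,1]; # corner: along rail, stop line parallel to R2[:,0]
A=np.c_[d,-R2[:,0]];o=np.array([p[1],0.])
t=np.linalg.solve(A,x0-o);c=o+d*t[0];print("corner",c,"yaw deg",np.degrees(yaw))
for n,cs in dict(b1=[(73,293),(166,297),(161,404),(67,401)],b2=[(291,297),(384,297),(382,401),(289,402)],b3=[(674,310),(757,336),(727,435),(646,409)]).items():
    q=ray(K,E,np.array(cs)/3.3+[190,165],.022);e=q[0]-q[3]+q[1]-q[2]
    print(n,q.mean(0).round(4),"tool x angle",np.degrees(np.arctan2(e[1],e[0])).round(1),np.linalg.norm(q-np.roll(q,1,0),axis=1).round(3))
print(ray(K,E,(339,310),.046),ray(K,E,(256,308.5),.06),tool())
E
```

```text
rail x=a*y+b [-0.06726193  0.58649137] n 91 0.000520917288744403
stop [ 0.07741523 -0.00203679] [0.54987558 0.04053196] 0.040638792141307195
corner [0.58361248 0.04280116] yaw deg 3.8480285145612427
b1 [0.4291 0.314 ] tool x angle -0.6 [0.057 0.049 0.056 0.049]
b2 [0.4311 0.1987] tool x angle 0.2 [0.055 0.049 0.055 0.049]
b3 [0.4225 0.0049] tool x angle -16.6 [0.055 0.046 0.055 0.045]
[[0.36520646 0.117756  ]] [[0.36562277 0.25596508]] (array([ 0.19728894, -0.6451931 ,  0.23071623]), np.float64(17.00457134663947))
```

Request:
{"api": "move_arm", "payload": {
  "commands": [
    [[0,0,0,0,0,8.4,0.085],[0,0,0,0,0,8.4,0.085],[0,0,0,0,0,8.4,0.085],[0,0,0,0,0,8.4,0.085],[0.0157,-0.0487,0.0043,0,0,0,0.085],[0.0157,-0.0487,0.0043,0,0,0,0.085],[0.0157,-0.0487,0.0043,0,0,0,0.085],[0.0157,-0.0487,0.0043,0,0,0,0.085],[0.0157,-0.0487,0.0043,0,0,0,0.085],[0.0157,-0.0487,0.0043,0,0,0,0.085],[0.0157,-0.0487,0.0043,0,0,0,0.085],[-0.0087,-0.0433,0.0125,0,0,0,0.085],[-0.0087,-0.0433,0.0125,0,0,0,0.085],[-0.0087,-0.0433,0.0125,0,0,0,0.085],[-0.0087,-0.0433,0.0125,0,0,0,0.085],[-0.0087,-0.0433,0.0125,0,0,0,0.085],[-0.0087,-0.0433,0.0125,0,0,0,0.085],[-0.0087,-0.0433,0.0125,0,0,0,0.085],[-0.0087,-0.0433,0.0125,0,0,0,0.085],[0,0,0,0,0,0,0.085]]
  ],
  "squeeze": 20
}}

```text
t: 2.7
eef_pos: [0.4322, 0.0051, 0.1007]
tool_rot: [-0.001, 0.99, -0.141, -0.001]
contact_force: [0.4, -0.4, -0.9]
gripper_width: 0.994
grasp_force: 0.0
```

```bash
cat >> h.py <<'E'
def go(x,y,z,a=None):
    "shift along tool axes (as they stand after turning to angle a) and turn"
    p,a0=tool();a=a0 if a is None else a;r=np.radians(a);d=np.array([x,y,z])-p
    print("at",p.round(4),round(a0,1),"shift",np.round([d[0]*np.cos(r)+d[1]*np.sin(r),d[0]*np.sin(r)-d[1]*np.cos(r),-d[2]],4),"turn",round(a0-a,1))
E
python3 - <<'E'
from h import *
im,K,E=look("wrist");cv2.imwrite("pics/w1.png",im[...,::-1])
go(.432,.002,.004,-16.6)
c=np.array([.4225,.0049]);a=np.radians(-16.6);ex=np.array([np.cos(a),np.sin(a)]);ey=np.array([-ex[1],ex[0]])
print(proj(K,E,[[*(c+i*.028*ex+j*.025*ey),.022] for i,j in((1,1),(1,-1),(-1,-1),(-1,1))]).round(0).tolist())
E
```

```text
at [0.4322 0.0029 0.1009] -16.4 shift [0.0001 0.0009 0.0969] turn 0.2
[[280.0, 221.0], [357.0, 222.0], [354.0, 302.0], [281.0, 301.0]]
```

View pics/w1.png

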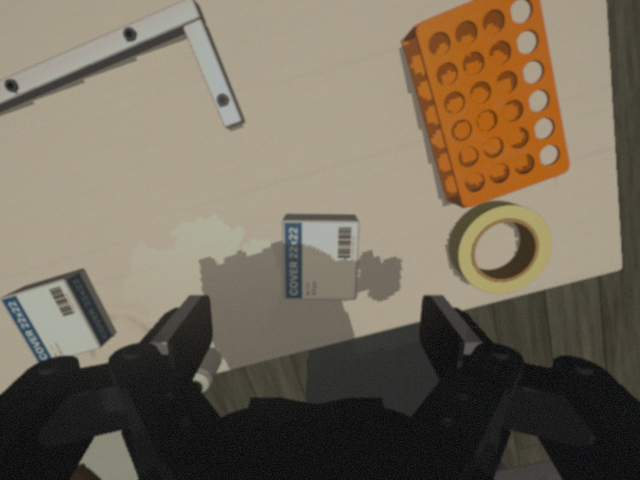

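The wrist view shows box 3 with top corners near (284,221) and (356,299), within 2 px of the prediction. I'll descend and grip it.

Request:
{"api": "move_arm", "payload": {
  "commands": [
    [[0,0,0.024,0,0,0,0.085],[0,0,0.024,0,0,0,0.085],[0,0,0.024,0,0,0,0.085],[0,0,0.016,0,0,0,0.085],[0,0,0.009,0,0,0,0.085],[0,0,0,0,0,0,0.04],[0,0,0,0,0,0,0.04],[0,0,0,0,0,0,0.04],[0,0,0,0,0,0,0.04],[0,0,0,0,0,0,0.04]]
  ],
  "squeeze": 20
}}

```text
t: 4.0
eef_pos: [0.4329, 0.0015, 0.0048]
tool_rot: [0.0, 0.99, -0.144, 0.001]
contact_force: [-1.5, -0.8, 6.5]
gripper_width: 0.577
grasp_force: 21.7
```

```bash
cat >> h.py <<'E'
C=np.array([.5836,.0428]);A=3.85
def G(x,y):
    r=np.radians(A);return C+x*np.array([np.cos(r),np.sin(r)])+y*np.array([-np.sin(r),np.cos(r)])
E
python3 - <<'E'
from h import *
im,K,E=look("wrist");cv2.imwrite("pics/w2.png",im[...,::-1])
o=bot.get_obs();print(o["gripper_width"],o["grasp_force"],o["contact_force"])
print(G(-.05,.055));go(*G(-.05,.055),.004,A)
E
```

```text
0.5745810890274825 21.690100729465485 [-1.5068677  -1.64453706  7.23948215]
[0.53001988 0.09431865]
at [0.4329 0.0015 0.0048] -16.6 shift [ 0.1031 -0.0861  0.0008] turn -20.5
```

View pics/w2.png

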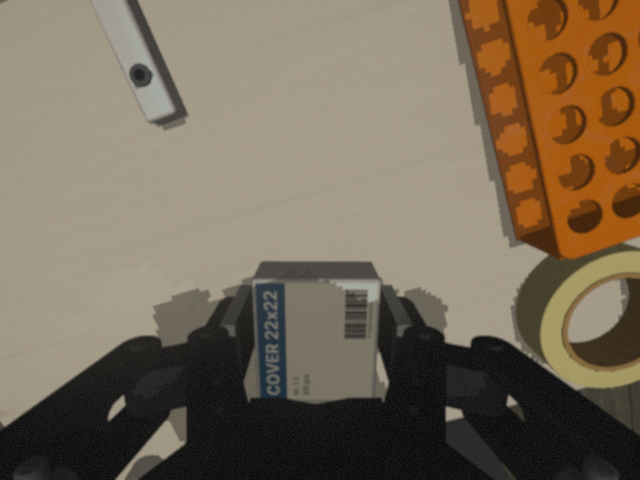

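Request:
{"api": "move_arm", "payload": {
  "commands": [
    [[0,0,-0.001,0,0,-5,0.04],[0,0,0,0,0,-8,0.04],[0,0,0,0,0,-7.5,0.04],[0.0022,-0.0156,0,0,0,0,0.04],[0.0022,-0.0156,0,0,0,0,0.04],[0.0022,-0.0156,0,0,0,0,0.04],[0.0022,-0.0156,0,0,0,0,0.04],[0.0022,-0.0156,0,0,0,0,0.04],[0.0022,-0.0156,0,0,0,0,0.04],[0.0183,0.0013,0,0,0,0,0.04],[0.0183,0.0013,0,0,0,0,0.04],[0.0183,0.0013,0,0,0,0,0.04],[0.0183,0.0013,0,0,0,0,0.04],[0.0183,0.0013,0,0,0,0,0.04],[0.0183,0.0013,0,0,0,0,0.04],[0,0,0,0,0,0,0.04]]
  ]
}}

```text
t: 6.05
eef_pos: [0.5504, 0.0961, 0.0052]
tool_rot: [-0.0, 0.999, 0.034, 0.001]
contact_force: [0.2, 0.4, -1.5]
gripper_width: 0.581
grasp_force: 21.0
```

```bash
python3 - <<'E'
from h import *
im,K,E=look("wrist");cv2.imwrite("pics/w3.png",im[...,::-1])
go(*G(-.018,.055),.004,A);print(bot.get_obs()["contact_force"])
E
```

```text
at [0.549 0.096 0.005] 3.9 shift [0.0129 0.0004 0.001 ] turn 0.0
[ 0.05617096  0.0140444  -0.52907423]
```

View pics/w3.png

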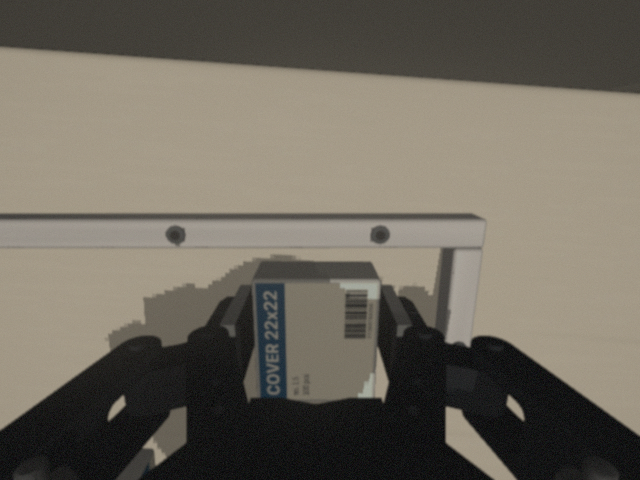

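The wrist view shows the box parallel to the rail (rail face at row 248), with the stop's inner edge near column 443. I'll shift left a few mm and push to contact.

Request:
{"api": "move_arm", "payload": {
  "commands": [
    [[0.003,-0.004,0,0,0,0,0.04],[0.003,-0.004,0,0,0,0,0.04],[0.003,0,0,0,0,0,0.04],[0.003,0,0,0,0,0,0.04],[0,0,0,0,0,0,0.04]]
  ]
}}

```text
t: 6.72
eef_pos: [0.5596, 0.1046, 0.0049]
tool_rot: [0.0, 0.999, 0.034, -0.001]
contact_force: [-3.5, 0.7, 1.7]
gripper_width: 0.584
grasp_force: 21.3
```

Request:
{"api": "move_arm", "payload": {
  "commands": [
    [[0.002,0,0,0,0,0,0.04],[0,0,0,0,0,0,0.04],[-0.001,0,0,0,0,0,0.062],[0,0,0,0,0,0,0.062],[-0.001,0,-0.02,0,0,0,0.062],[0,0,-0.02,0,0,0,0.062],[-0.002,-0.024,0,0,0,0,0],[0,-0.03,0,0,0,0,0],[0,0,0,0,0,0,0],[0,0,0,0,0,0,0],[0,0,0.02,0,0,0,0],[0,0,0.018,0,0,0,0],[0,0.006,0,0,0,0,0],[0,0.006,0,0,0,0,0],[0,0,0,0,0,0,0]]
  ]
}}

```text
t: 8.6
eef_pos: [0.5563, 0.1452, 0.0075]
tool_rot: [0.0, 0.999, 0.033, 0.0]
contact_force: [-0.0, 0.3, -0.6]
gripper_width: 0.001
grasp_force: 0.0
```

```bash
python3 - <<'E'
from h import *
im,K,E=look("wrist");cv2.imwrite("pics/w4.png",im[...,::-1])
go(*G(-.02,.07),.006,A);print(bot.get_obs()["contact_force"])
E
```

```text
at [0.5563 0.1457 0.0076] 3.9 shift [0.0003 0.0345 0.0016] turn 0.0
[ 0.14277417 -0.74344571  0.01458405]
```

View pics/w4.png

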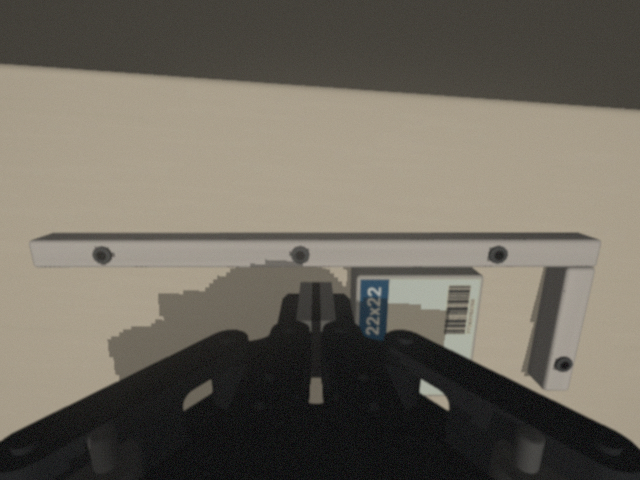

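The box is flush to the rail. The closed fingers are just left of it (columns 300–335, box's left face at about 350). I'll push right towards the stop.

Request:
{"api": "move_arm", "payload": {
  "commands": [
    [[0,0.008,0,0,0,0,0],[0,0.008,0,0,0,0,0],[0,0.008,0,0,0,0,0],[0,0.006,0,0,0,0,0],[0,0.004,0,0,0,0,0],[0,0.002,0,0,0,0,0],[0,0,0,0,0,0,0]]
  ]
}}

```text
t: 9.52
eef_pos: [0.5582, 0.1101, 0.0072]
tool_rot: [0.0, 0.999, 0.034, -0.0]
contact_force: [0.3, -0.4, -0.1]
gripper_width: 0.001
grasp_force: 0.0
```

Request:
{"api": "move_arm", "payload": {
  "commands": [
    [[0,0.003,0,0,0,0,0],[0,0.003,0,0,0,0,0],[0,0.002,0,0,0,0,0],[0,0,0,0,0,0,0]]
  ]
}}

```text
t: 10.02
eef_pos: [0.5577, 0.107, 0.0074]
tool_rot: [-0.002, 0.999, 0.036, -0.0]
contact_force: [-4.1, 10.6, 2.1]
gripper_width: 0.002
grasp_force: 5.0
```

Request:
{"api": "move_arm", "payload": {
  "commands": [
    [[0,-0.005,0,0,0,0,0],[0,0,-0.03,0,0,0,0],[0,0,-0.04,0,0,0,0],[-0.0221,-0.0189,0,0,0,0,0.085],[-0.0221,-0.0189,0,0,0,0,0.085],[-0.0221,-0.0189,0,0,0,0,0.085],[-0.0221,-0.0189,0,0,0,0,0.085],[-0.0221,-0.0189,0,0,0,3.7,0.085],[0,0,0,0,0,0,0.085]]
  ]
}}

```text
t: 11.15
eef_pos: [0.4403, 0.195, 0.0772]
tool_rot: [0.0, 1.0, 0.003, -0.0]
contact_force: [0.6, -1.0, 0.6]
gripper_width: 0.998
grasp_force: 0.0
```

```bash
python3 - <<'E'
from h import *
im,K,E=look("wrist");cv2.imwrite("pics/w5.png",im[...,::-1])
go(.441,.1987,.004,.2)
c=np.array([.4311,.1987])
print(proj(K,E,[[*(c+[i*.028,j*.025]),.022] for i,j in((1,1),(1,-1),(-1,-1),(-1,1))]).round(0).tolist())
E
```

```text
at [0.4415 0.1941 0.0773] 0.3 shift [-0.0005 -0.0046  0.0733] turn 0.1
[[264.0, 230.0], [351.0, 230.0], [347.0, 318.0], [267.0, 317.0]]
```

View pics/w5.png

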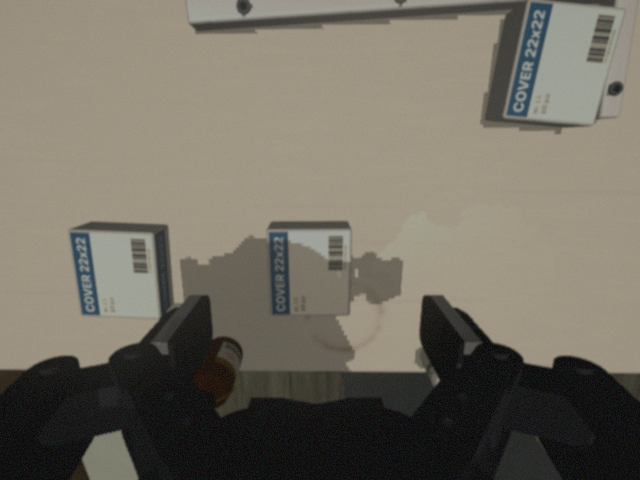

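Box 2 lies as predicted, with corners (268,230) to (351,315). Box 3 is at the stop but looks yawed a few degrees; the row push should square it, and I'll check later. Now I'll bring in box 2.

Request:
{"api": "move_arm", "payload": {
  "commands": [
    [[0,-0.0046,0.024,0,0,0,0.085],[0,0,0.024,0,0,0,0.085],[0,0,0.016,0,0,0,0.085],[0,0,0.009,0,0,0,0.085],[0,0,0,0,0,0,0.04],[0,0,0,0,0,0,0.04],[0,0,0,0,0,0,0.04],[0,0,0,0,0,0,0.04],[0,0,-0.001,0,0,-3.6,0.04],[0.017,0.01,0,0,0,0,0.04],[0.017,0.01,0,0,0,0,0.04],[0.017,0.01,0,0,0,0,0.04],[0.017,0.01,0,0,0,0,0.04],[0.017,0.01,0,0,0,0,0.04],[0.017,0.01,0,0,0,0,0.04],[0.003,0,0,0,0,0,0.04],[0.003,0,0,0,0,0,0.04],[0.003,0,0,0,0,0,0.04],[0,0,0,0,0,0,0.04]]
  ]
}}

```text
t: 13.58
eef_pos: [0.5563, 0.1467, 0.0053]
tool_rot: [-0.0, 0.999, 0.034, -0.0]
contact_force: [0.2, 0.2, -0.4]
gripper_width: 0.585
grasp_force: 21.0
```

```bash
python3 - <<'E'
from h import *
im,K,E=look("wrist");cv2.imwrite("pics/w6.png",im[...,::-1])
go(*G(-.018,.105),.004,A);print(bot.get_obs()["contact_force"])
E
```

```text
at [0.5562 0.1466 0.0052] 3.8 shift [0.0024 0.0004 0.0012] turn -0.0
[-1.15175419  0.11541424  0.131695  ]
```

View pics/w6.png

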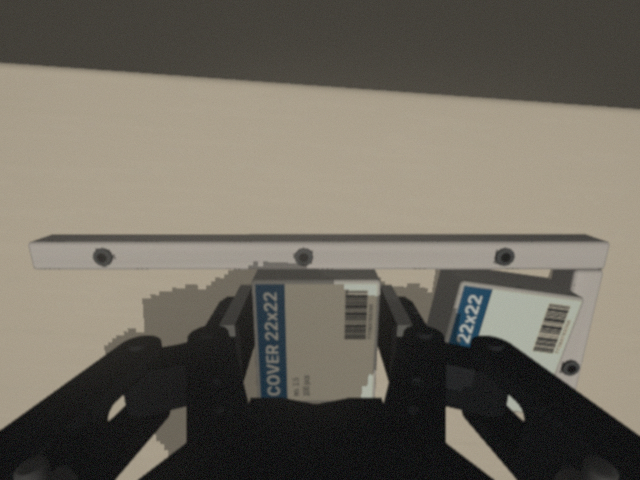

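Box 2 is about 3 mm from the rail and parallel to it. Box 3 at right (top edge (465,283) to (580,297)) is yawed about 8°, in the sense that pushing along the row will correct. This time I'll push at box-centre depth.

Request:
{"api": "move_arm", "payload": {
  "commands": [
    [[0.003,0,0,0,0,0,0.04],[0.002,0,0,0,0,0,0.04],[0,0,0,0,0,0,0.04],[-0.001,0,0,0,0,0,0.058],[0,0,0,0,0,0,0.058],[0,0,-0.02,0,0,0,0.058],[0,0,-0.02,0,0,0,0.058],[-0.006,-0.022,0,0,0,0,0],[-0.005,-0.029,0,0,0,0,0],[0,0,0,0,0,0,0],[0,0,0,0,0,0,0],[0,0,0.02,0,0,0,0],[0,0,0.018,0,0,0,0],[0,0.01,0,0,0,0,0],[0,0.008,0,0,0,0,0],[0,0.008,0,0,0,0,0],[0,0.006,0,0,0,0,0],[0,0,0,0,0,0,0]]
  ]
}}

```text
t: 15.88
eef_pos: [0.5486, 0.1639, 0.0075]
tool_rot: [0.0, 0.999, 0.033, 0.0]
contact_force: [-0.5, 0.0, -0.2]
gripper_width: -0.001
grasp_force: 0.0
```

```bash
python3 - <<'E'
from h import *
go(*G(-.028,.1155),.006,A);print(bot.get_obs()["contact_force"])
E
```

```text
at [0.5486 0.1639 0.0075] 3.7 shift [-0.0012  0.0076  0.0015] turn -0.1
[-0.48747747  0.04380741 -0.21802042]
```

Request:
{"api": "move_arm", "payload": {
  "commands": [
    [[-0.001,0.004,0,0,0,0,0],[0,0.003,0,0,0,0,0],[0,0.002,0,0,0,0,0],[0,0.002,0,0,0,0,0],[0,0,0,0,0,0,0]]
  ]
}}

```text
t: 16.5
eef_pos: [0.5478, 0.1554, 0.0074]
tool_rot: [-0.001, 0.999, 0.034, 0.0]
contact_force: [-1.1, 5.9, 1.8]
gripper_width: 0.004
grasp_force: 2.4
```

Request:
{"api": "move_arm", "payload": {
  "commands": [
    [[0,0.002,0,0,0,0,0],[0,0.001,0,0,0,0,0],[0,-0.007,0,0,0,0,0],[0,0,-0.03,0,0,0,0],[0,0,-0.045,0,0,0,0],[-0.0164,-0.0268,0,0,0,0,0.085],[-0.0164,-0.0268,0,0,0,0,0.085],[-0.0164,-0.0268,0,0,0,0,0.085],[-0.0164,-0.0268,0,0,0,0,0.085],[-0.0164,-0.0268,0,0,0,0,0.085],[-0.0164,-0.0268,0,0,0,4.4,0.085],[0,0,0,0,0,0,0.085]]
  ]
}}

```text
t: 18.0
eef_pos: [0.4372, 0.3135, 0.0823]
tool_rot: [-0.0, 1.0, -0.003, -0.0]
contact_force: [-0.4, -0.2, 0.0]
gripper_width: 0.991
grasp_force: 0.0
```

```bash
python3 - <<'E'
from h import *
im,K,E=look("wrist");t,_,_=look("top")
t=cv2.resize(t[165:305,200:410],None,fx=2.28,fy=2.28,interpolation=cv2.INTER_CUBIC)
cv2.imwrite("pics/w7.png",np.vstack([cv2.resize(im[:440],None,fx=.6,fy=.6)[:264,:],np.zeros((0,384,3),np.uint8),cv2.resize(t,(384,256))])[...,::-1])
go(.439,.314,.004,-.6)
c=np.array([.4291,.314])
print((proj(K,E,[[*(c+[i*.028,j*.025]),.022] for i,j in((1,1),(1,-1),(-1,-1),(-1,1))])*.6).round(0).tolist())
E
```

```text
at [0.4391 0.3108 0.082 ] -0.6 shift [-0.0001 -0.0032  0.078 ] turn 0.0
[[162.0, 136.0], [213.0, 136.0], [212.0, 187.0], [164.0, 187.0]]
```

View pics/w7.png

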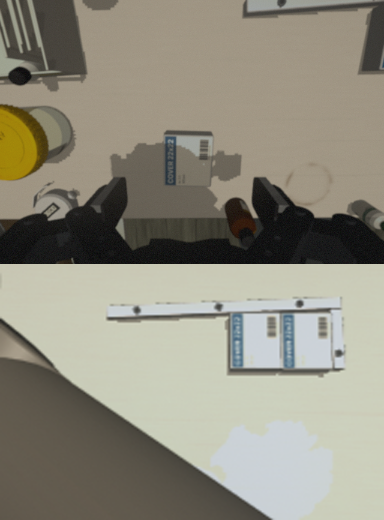

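The view shows two boxes now square and tight at the stop, and box 1 where predicted (corners (165,135) to (212,185) in the half-scale picture). Next I'll fetch box 1.

Request:
{"api": "move_arm", "payload": {
  "commands": [
    [[0,-0.0032,0.026,0,0,0,0.085],[0,0,0.026,0,0,0,0.085],[0,0,0.017,0,0,0,0.085],[0,0,0.009,0,0,0,0.085],[0,0,0,0,0,0,0.04],[0,0,0,0,0,0,0.04],[0,0,0,0,0,0,0.04],[0,0,0,0,0,0,0.04],[0,0,-0.001,0,0,-4.4,0.04],[0.016,0.006,0,0,0,0,0.04],[0.016,0.006,0,0,0,0,0.04],[0.0107,0.0188,0,0,0,0,0.04],[0.0107,0.0188,0,0,0,0,0.04],[0.0107,0.0188,0,0,0,0,0.04],[0.0107,0.0188,0,0,0,0,0.04],[0.0107,0.0188,0,0,0,0,0.04],[0.0107,0.0188,0,0,0,0,0.04],[0,0,0,0,0,0,0.04]]
  ]
}}

```text
t: 20.35
eef_pos: [0.5454, 0.1937, 0.0051]
tool_rot: [0.001, 1.0, 0.03, 0.001]
contact_force: [0.5, -0.4, -0.2]
gripper_width: 0.585
grasp_force: 20.8
```

```bash
python3 - <<'E'
from h import *
o=bot.get_obs();print(o["gripper_width"],o["grasp_force"],o["contact_force"])
go(*G(-.018,.155),.005,A)
E
```

```text
0.5848357449945767 20.835919082164764 [ 0.53336463 -0.36359897 -0.21196113]
at [0.5454 0.1937 0.0051] 3.5 shift [ 0.01   -0.0018  0.0001] turn -0.4
```

Push to the rail, release, then push the row from the left.

Request:
{"api": "move_arm", "payload": {
  "commands": [
    [[0.004,-0.001,0,0,0,-0.4,0.04],[0.003,-0.001,0,0,0,0,0.04],[0.003,0,0,0,0,0,0.04],[0.002,0,0,0,0,0,0.04],[0,0,0,0,0,0,0.04],[-0.001,0,0,0,0,0,0.058],[0,0,0,0,0,0,0.058],[0,0,-0.02,0,0,0,0.058],[0,0,-0.02,0,0,0,0.058],[-0.005,-0.022,0,0,0,0,0],[-0.005,-0.029,0,0,0,0,0],[0,0,0,0,0,0,0],[0,0,0,0,0,0,0],[0,0,0.02,0,0,0,0],[0,0,0.018,0,0,0,0],[0,0.01,0,0,0,0,0],[0,0.008,0,0,0,0,0],[0,0.008,0,0,0,0,0],[0,0,0,0,0,0,0]]
  ]
}}

```text
t: 22.72
eef_pos: [0.5428, 0.2223, 0.0076]
tool_rot: [0.0, 0.999, 0.036, 0.0]
contact_force: [-0.2, -0.2, -0.3]
gripper_width: 0.003
grasp_force: 0.0
```

```bash
python3 - <<'E'
from h import *
o=bot.get_obs();print(o["contact_force"])
go(*G(-.029,.1655),.0075,A)
E
```

```text
[-0.17512662 -0.24926799 -0.27975275]
at [0.5428 0.2223 0.0076] 4.1 shift [-0.0003  0.0163  0.0001] turn 0.3
```

Request:
{"api": "move_arm", "payload": {
  "commands": [
    [[0,0.006,0,0,0,0.2,0],[0,0.005,0,0,0,0,0],[0,0.003,0,0,0,0,0],[0,0.002,0,0,0,0,0],[0,0.002,0,0,0,0,0],[0,0.001,0,0,0,0,0],[0,0,0,0,0,0,0]]
  ]
}}

```text
t: 23.6
eef_pos: [0.5436, 0.205, 0.0072]
tool_rot: [-0.0, 0.999, 0.035, 0.0]
contact_force: [-0.4, 2.1, -0.9]
gripper_width: -0.005
grasp_force: 0.9
```

Request:
{"api": "move_arm", "payload": {
  "commands": [
    [[0,0.002,0,0,0,0,0],[0,0.002,0,0,0,0,0],[0,0,0,0,0,0,0],[0,-0.008,0,0,0,0,0],[0,0,-0.03,0,0,0,0],[0,0,-0.04,0,0,0,0],[-0.03,0,-0.04,0,0,0,0],[-0.05,0,0,0,0,0,0],[0,0,0,0,0,0,0]]
  ]
}}

```text
t: 24.72
eef_pos: [0.4598, 0.2015, 0.1171]
tool_rot: [0.001, 0.999, 0.036, -0.001]
contact_force: [0.2, 1.1, -0.1]
gripper_width: 0.0
grasp_force: 0.0
```

```bash
python3 - <<'E'
from h import *
im,K,E=look("wrist");cv2.imwrite("pics/w8.png",im[...,::-1]);print(tool())
# expected top corners of the perfect row
print(proj(K,E,[[*G(x,y),.022] for x in(0,-.056) for y in(0,.05,.1,.15)]).round(0).tolist())
E
```

```text
(array([0.46221332, 0.20202993, 0.11728222]), np.float64(4.052033984620192))
[[584.0, 67.0], [503.0, 67.0], [422.0, 66.0], [341.0, 65.0], [566.0, 160.0], [491.0, 160.0], [415.0, 159.0], [339.0, 159.0]]
```

View pics/w8.png

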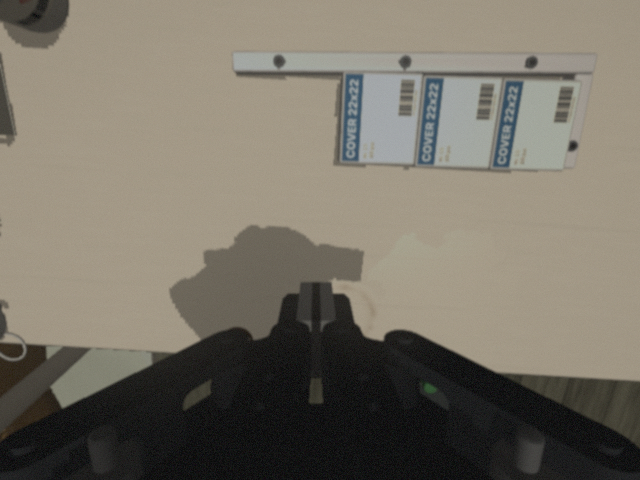

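The row is tight along the rail. The front edges at rows 163, 167 and 170 show boxes 2 and 3 about 2 and 5 mm off the rail, so I'll press each from the front, box 3 first.

Request:
{"api": "move_arm", "payload": {
  "commands": [
    [[0.005,0.0355,0,0,0,0.2,0],[0.005,0.0355,0,0,0,0,0],[0.005,0.0355,0,0,0,0,0],[0.005,0.0355,0,0,0,0,0],[0,0,0.04,0,0,0,0],[0,0,0.04,0,0,0,0],[0,0,0.029,0,0,0,0],[0.006,0,0,0,0,0,0],[0.006,0,0,0,0,0,0],[0.004,0,0,0,0,0,0],[0.003,0,0,0,0,0,0],[0,0,0,0,0,0,0]]
  ]
}}

```text
t: 26.28
eef_pos: [0.5125, 0.0639, 0.0087]
tool_rot: [-0.0, 0.999, 0.033, 0.001]
contact_force: [-0.2, -0.3, -0.4]
gripper_width: -0.002
grasp_force: 0.0
```

```bash
python3 - <<'E'
from h import *
go(*G(-.067,.025),.0075,A)
E
```

```text
at [0.5125 0.0639 0.0087] 3.8 shift [0.0026 0.0008 0.0012] turn -0.1
```

Request:
{"api": "move_arm", "payload": {
  "commands": [
    [[0.003,0,0,0,0,0,0],[0.002,0,0,0,0,0,0],[0.002,0,0,0,0,0,0],[0,0,0,0,0,0,0]]
  ]
}}

```text
t: 26.78
eef_pos: [0.5129, 0.0633, 0.0072]
tool_rot: [0.001, 0.999, 0.033, -0.005]
contact_force: [-13.9, -2.4, 10.4]
gripper_width: -0.004
grasp_force: 7.0
```

Request:
{"api": "move_arm", "payload": {
  "commands": [
    [[-0.008,0,0,0,0,0,0],[0,0,-0.03,0,0,0,0],[-0.03,0,-0.05,0,0,0,0],[-0.04,-0.06,0,0,0,0,0],[0,0,0,0,0,0,0]]
  ]
}}

```text
t: 27.4
eef_pos: [0.4414, 0.1149, 0.0893]
tool_rot: [-0.001, 0.999, 0.036, 0.001]
contact_force: [-0.7, -0.7, -0.8]
gripper_width: 0.005
grasp_force: 0.0
```

```bash
python3 - <<'E'
from h import *
im,K,E=look("wrist");print(tool())
P=proj(K,E,[[*G(x,y),.022] for x in(0,-.056) for y in(0,.05,.1,.15)]);print(P.round(0).tolist())
print(proj(K,E,[[*G(0,y),.014] for y in(0,.16)]).round(0).tolist())
c=im[40:260,240:640];cv2.imwrite("pics/w9.png",cv2.resize(c,None,fx=2,fy=2,interpolation=cv2.INTER_CUBIC)[...,::-1])
E
```

```text
(array([0.44266321, 0.11310966, 0.08892616]), np.float64(4.040537066659838))
[[471.0, 6.0], [376.0, 5.0], [280.0, 4.0], [184.0, 3.0], [459.0, 119.0], [370.0, 118.0], [282.0, 118.0], [193.0, 117.0]]
[[465.0, 11.0], [171.0, 9.0]]
```

View pics/w9.png

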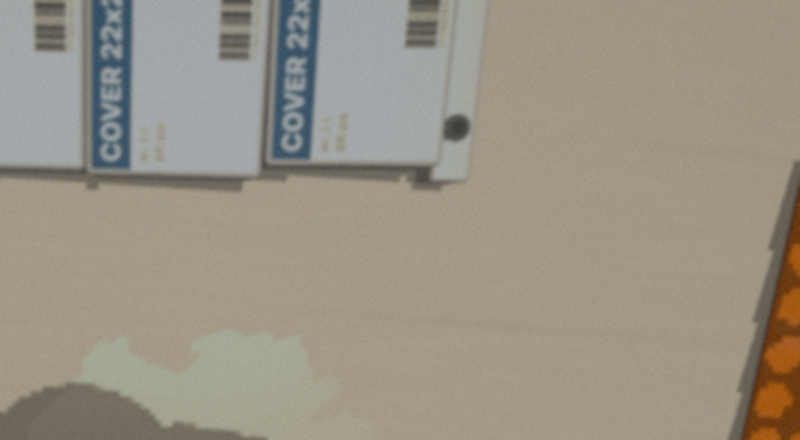

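Box 3 is now flush (front edge at about row 121, same as box 1). Box 2 stands about 4 mm proud (row 127), so I'll press box 2.

Request:
{"api": "move_arm", "payload": {
  "commands": [
    [[0.02,0.0047,0,0,0,0.2,0],[0.025,0,0.03,0,0,0,0],[0,0,0.03,0,0,0,0],[0,0,0.022,0,0,0,0],[0.006,0,0,0,0,0,0],[0.005,0,0,0,0,0,0],[0.004,0,0,0,0,0,0],[0.004,0,0,0,0,0,0],[0.003,0,0,0,0,0,0],[0,0,0,0,0,0,0]]
  ]
}}

```text
t: 28.7
eef_pos: [0.5096, 0.1107, 0.0062]
tool_rot: [0.0, 1.0, 0.031, -0.001]
contact_force: [-4.1, -0.7, 1.6]
gripper_width: -0.001
grasp_force: 1.2
```

```bash
python3 - <<'E'
from h import *
go(*G(-.0692,.075),.0075,A)
E
```

```text
at [0.5096 0.1107 0.0062] 3.6 shift [ 0.0001 -0.0023 -0.0013] turn -0.2
```

Request:
{"api": "move_arm", "payload": {
  "commands": [
    [[0.003,0,0,0,0,0,0],[0,0,0,0,0,0,0],[-0.01,0,0,0,0,0,0],[0,0,-0.04,0,0,0,0],[-0.03,0,-0.05,0,0,0,0],[-0.025,0,-0.04,0,0,0,0],[0,0,0,0,0,0,0],[0,0,0,0,0,0,0]]
  ]
}}

```text
t: 29.7
eef_pos: [0.4488, 0.1071, 0.1361]
tool_rot: [-0.0, 1.0, 0.031, 0.001]
contact_force: [-0.2, -1.0, 0.8]
gripper_width: -0.004
grasp_force: 0.0
```

```bash
python3 - <<'E'
from h import *
im,K,E=look("wrist");print(tool())
P=proj(K,E,[[*G(x,y),.022] for x in(0,-.056) for y in(0,.05,.1,.15)]);print(P.round(0).tolist())
# front top edge of each box in guide frame (strong vertical gradient), measured along 3 columns per box
r=np.radians(A);Rg=np.array([[np.cos(r),-np.sin(r)],[np.sin(r),np.cos(r)]])
g=cv2.GaussianBlur(cv2.cvtColor(im,cv2.COLOR_RGB2GRAY),(3,3),0).astype(float)
for yc in(.025,.075,.125):
    for dy in(-.016,0,.016):
        u,v=proj(K,E,[[*G(-.056,yc+dy),.022]])[0].round().astype(int)
        d=np.diff(g[v-10:v+25,u-1:u+2].mean(1));k=np.argmin(d);w=(ray(K,E,(u,v-10+k+.5),.022)[0]-C)@Rg
        print(yc,dy,"front x_g",w[0].round(4),"centre",(w[0]+.028).round(4),round(d[k],1))
# left face top edge
v=int(proj(K,E,[[*G(-.02,.15),.022]])[0][1]);u=int(proj(K,E,[[*G(-.02,.15),.022]])[0][0])
d=np.diff(g[v-1:v+2,u-20:u+20].mean(0));k=np.argmax(abs(d));print("left y_g",((ray(K,E,(u-20+k+.5,v),.022)[0]-C)@Rg).round(4))
t,Kt,Et=look("top");t=cv2.resize(t[165:325,190:430],(480,320),interpolation=cv2.INTER_CUBIC)
w=cv2.resize(im[:, :],(427,320))
cv2.imwrite("pics/f.png",np.hstack([w[:, :300],t])[...,::-1])
cv2.imwrite("pics/f.png",np.vstack([im[:260],np.hstack([t,np.zeros((320,160,3),np.uint8)])])[...,::-1])
E
```

```text
(array([0.44851596, 0.10702877, 0.13557597]), np.float64(3.5924985074287585))
[[425.0, 43.0], [348.0, 43.0], [272.0, 43.0], [196.0, 44.0], [418.0, 132.0], [347.0, 132.0], [275.0, 133.0], [203.0, 133.0]]
0.025 -0.016 front x_g -0.0575 centre -0.0295 -19.3
0.025 0 front x_g -0.0574 centre -0.0294 -21.0
0.025 0.016 front x_g -0.0547 centre -0.0267 -20.0
0.075 -0.016 front x_g -0.058 centre -0.03 -20.3
0.075 0 front x_g -0.0579 centre -0.0299 -20.7
0.075 0.016 front x_g -0.0545 centre -0.0265 -19.0
0.125 -0.016 front x_g -0.0591 centre -0.0311 -19.0
0.125 0 front x_g -0.0591 centre -0.0311 -20.0
0.125 0.016 front x_g -0.0557 centre -0.0277 -16.7
left y_g [-0.0194  0.1473]
```

View pics/f.png

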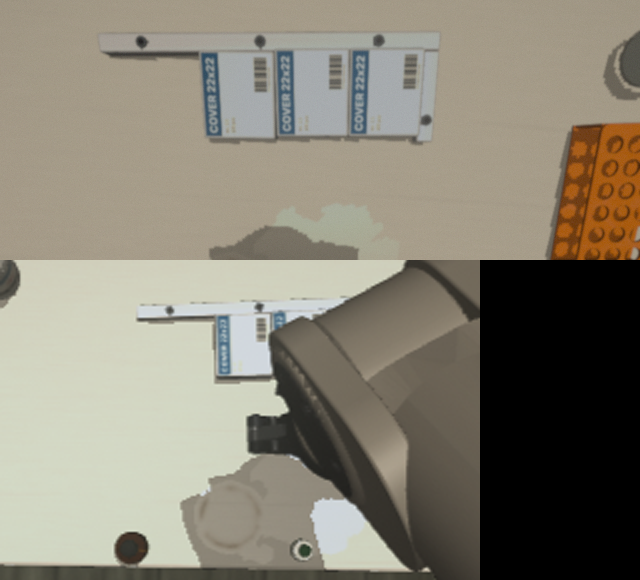

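The three boxes form a tight, straight row flush to the rail and stop, both bottles stand where they were, and the robot is clear, so I'll hand in.

```bash
python3 -c "
from station import bot
print(bot.hand_in())"
```

```text
the job is handed in; nothing more can be done
None
```

I handed the job in at about 30 s of the 61 s: in the last pictures the three boxes form a tight row flush to the rail and against the stop, and the vial and amber bottle still stand; the hand-in returned no verdict.

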